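# Push a brass plate home under a spring clip held down with the other fingertip

## Task

Load the brass plate that lies on the bed of the clip fixture: with one fingertip hold down the long bar of the spring clip, so that the clip's nose rises, and meanwhile push the plate with the other fingertip along the bed, beneath the raised nose, until it is fully home against the end stop. Only then let the bar up so that the nose clamps the plate, and move clear. Push the plate only, never lift it off the bed or tip it, and leave the V-block, the eye loupe and the short brass bar beside the fixture where they are.

Things in the scene. Friction and masses are not known exactly. Their poses are not given: they have to be found in the camera images.
- clip_fixture: Clip fixture fixed on the table: foot plate 230 x 140 x 6 mm (x -150 to 80, y -45 to 95 mm), aluminium bed with flat top 28 mm above the table, x -130 to 56, y -28 to 32 mm. Origin on the table below the plate's centre when home; +x is the way to push, +y the side of the long bar. Hinge posts at x -4 and 34, y 30 mm reach 18 mm above the bed. All of it is under 52 mm high at rest.
- stop_face (a point): Centre of the end stop's near face at bed level, x +38 mm of the fixture's frame; the stop is 13 mm high. Two rails 6 mm high and 37 mm apart guide the plate from x -36 to +42 mm, with flared mouths ahead of them to x -49 mm; before that the bed is open, without rails. With the plate home its rear end is at x -38 mm.
- plate: Flat brass plate 76 (its x, along the bed) x 34 x 10 mm, about 0.2 kg, loose on the bed, its leading end between the rails. Origin at the centre of its underside. At first its centre is 45 to 70 mm short of home (fixture x -45 to -70 mm), wholly in front of the nose; push it at its free rear end, towards the fixture's +x.
- clip (a joint): Spring clip, a see-saw on an axle along the fixture's x at y 30 mm, 41 mm above the table. Rad: 0 at rest (nose down, bar up), grows as the bar is pressed, stop at 0.34. At mid width about 2 N to start, 7 N at the stop; springs back. At rest the nose is 7 mm above the bed and blocks the plate; held above 0.15 the plate passes; resting on the plate it reads about 0.12.
- bar_mid (a point): Mid-top of the clip's long ribbed steel bar, at fixture x -58, y 66 mm, 43 mm above the table at rest. Bar 170 mm long in x (-143 to 27), 30 mm wide (y 51 to 81), tilted 0.16 rad at rest, outer edge up. A fingertip can slide along it; at the stop its top is 3 mm above bed level, so a tip as low behind the plate meets its end. The gap from bar to plate is free before x -10 mm.
- nose (a point): Foremost lower edge of the clip's nose, at x +8, y +3 mm of the fixture's frame, 7 mm above the bed at rest. The nose is 14 mm long along x (x +8 to +22 mm) and 6 mm wide.
- v_block: Steel V-block 34 x 40 x 28 mm, a bystander standing on the table on the fixture's -y side. Origin at the centre of its underside.
- loupe: Black eye loupe, 38 mm wide, 32 mm high, a bystander standing on the table on the fixture's -y side. Origin at the centre of its underside.
- brass_bar_2: Short square brass bar 12 x 52 x 12 mm, a bystander lying on the table beyond the fixture's long bar (+y side). Origin at the centre of its underside.
Not all that is in view belongs to the job. Several things have the shape of the plate; the one meant has the colours described above.

How it is judged:
By the outcome, as a careful person would: the job done as asked, in the order asked, and still so for the second after the job is handed in, with the robot touching nothing.
It also fails if it takes over 42 s, if anything falls off the work surface, if the arm or the gripper's body presses on something with over 40 N, if the wrist force passes 120 N, or if a joint passes its speed limit or range.

## Robot

A 6-joint arm with a two-finger parallel gripper is mounted at the origin on a cart in front of the work surface, level with it; the furniture and walls round the work are solid. World frame = base frame: x ahead of the robot, y to its left, z up, the work surface at z = 0. Lengths are in m, angles in degrees, forces in N, time in s.
With the tool pointing down it reaches from about 0.375 to 0.9 m from the base axis. Payload 3.1 kg.
Tool frame: the origin (TCP) lies midway between the tips of the shut fingers; the grasp point (between the pads) lies 19 mm behind it; x points along the fingers, y is the direction in which the jaws open and shut, and the axes are right-handed (so a half turn about x gives the same grasp; the last joint's range is limited). The gripper opens to 87 mm and grips with 3 to 60 N. Pads are 19 mm wide; open, the fingers measure 117 mm over their backs; the gripper's body (75 mm by 190 mm) begins 51 mm behind the grasp point.
Start: joints at [61.278, 30.224, 82.088, -0, 67.689, -10.227], TCP at [0.198, 0.593, 0.223] pointing down, gripper open.
Joint ranges: [-176.69, 176.69], [-43.24, 126.21], [12.49, 139.97], [-82, 262], [0, 151.66], [-163.58, 163.58]. Speed limits (degrees/s): [159.86, 159.86, 180, 180, 180, 180].

## Interface

Orientations are given as a 3x3 rotation matrix whose columns are the frame's x, y, z axes.
In Python, from rig import bot gives the robot as it stands.
- The arm moves only by the tool play_rows, never from a script. Its argument "motion" is a list of rows, each a list of 3 entries, a list of its own where there are three numbers: the shift along the tool's x, y, z in mm, then the turn, a rotation vector about the tool's x, y, z in degrees, then the opening, from 0 (shut) to 1 (fully open). A call has 1 to 8 rows; each row is the pose to reach, as a shift and turn from the pose commanded when the call began, along the tool's axes at that moment; what a row does not reach only later rows make up. A row lasts 1/10 s, in which the tool goes at most 50 mm and 8.59 degrees, less where a joint would pass 70% of its speed; a pose out of reach is approached as far as the arm can. A call with a gripper value outside its range is refused whole. The fingers move at their own pace and stop on an object; the grip force is fixed at half the most. Time passes only in rows, so rows that repeat a pose let the fingers close. It gives the time, the measured TCP pose, the force and the opening at its end, in the units of the state.
- bot.read_state(): the state, without advancing time (a new reading comes with each control period).
- bot.capture(name): name is "side" or "top" or "wrist"; returns a dict with "img" (480x640x3 uint8, blue, green, red), "mtx" (3x3 intrinsics, pixels), "rvec" (rotation vector, rad) and "tvec" (3), from world to camera coordinates, as OpenCV has them. Camera axes: x right, y down, z forward; pixel columns grow to the right and rows downward; lengths in m; the calibration is good to about 2 mm. A picture is of the moment at which its call begins. There is no depth.
- bot.hand_in(): hands the job in, once; it reports no verdict.
The state is a dict: "time_s": time; "joint_positions": joint angles; "qvel": joint speeds; "tau": joint torques, N m; "position": TCP position; "tcp_rot": TCP orientation; "force": force on the tool from outside, world axes, zero at the start; "moment": the same for the moment, N m; "opening": opening from 0.0 (shut) to 1.0 (fully open).
Only numpy, scipy, OpenCV 4.12 (cv2) and the standard library are available. Lean on these libraries where they do the work, as an engineer would, in place of code of your own. Each camera call takes 0.05 s, during which the arm holds its last target.

## Working session

There is one attempt and no reset: what is moved stays moved. The work goes in short steps, Python scripts to look and compute and a tool call to move; the robot and the scene stay as the last step left them, time stands still between calls to the robot, and variables do not carry over. Pictures are saved under pics/ and viewed, and the job is handed in when it is done.

Besides the shell and the picture viewer there is one more tool, called after "Emit:" by a JSON object that holds its "op" and its "data". play_rows: Moves the arm, as the interface text tells. Its arguments: {"type":"object","properties":{"motion":{"type":"array"}},"required":["motion"]}

```bash
ls; mkdir -p pics
python3 - <<'E'
from rig import bot
import cv2,json
print(bot.read_state())
for n in("side","top","wrist"):
    c=bot.capture(n); cv2.imwrite(f"pics/{n}0.png",c["img"]); print(n,c["mtx"].tolist(),c["rvec"],c["tvec"])
E
```

```text
pics
{'time_s': 0.0, 'joint_positions': array([ 6.12789296e+01,  3.02806257e+01,  8.21582393e+01,  9.82181468e-04,
        6.76882827e+01, -1.02269965e+01]), 'qvel': array([-0.03854672,  0.0069635 , -0.12098381,  0.03022837,  0.0334235 ,
        0.0467317 ]), 'tau': array([-1.06223804e-03, -4.40041924e+01, -1.76588720e+01,  6.32591662e-02,
        5.82140882e-02, -1.73914450e-04]), 'position': array([0.19785366, 0.59206913, 0.22154356]), 'tcp_rot': array([[-1.08030756e-03,  3.17211580e-01,  9.48354178e-01],
       [-1.93849877e-03,  9.48352285e-01, -3.17213155e-01],
       [-9.99997538e-01, -2.18107117e-03, -4.09597887e-04]]), 'force': array([-0.41307088,  0.41178498, -0.58952235]), 'moment': array([-0.0520502 ,  0.02161437,  0.06341455]), 'opening': 1.001566274013349}
side [[507.0733606673798, 0.0, 323.6606490919818], [0.0, 507.0733606673798, 233.18507919683813], [0.0, 0.0, 1.0]] [ 0.40360605 -2.48571241  1.56146198] [0.49635775 0.1615102  0.65497764]
top [[579.418043333368, 0.0, 314.4702643167025], [0.0, 579.418043333368, 226.1302346072825], [0.0, 0.0, 1.0]] [ 2.1931903  -2.18140998  0.06217682] [-0.06898086  0.54613127  1.05959632]
wrist [[418.15810206633853, 0.0, 324.41880677484875], [0.0, 418.15810206633853, 245.84487113059745], [0.0, 0.0, 1.0]] [-2.3497174  -1.69096426 -0.24614263] [-0.62413449 -0.03353587  0.39087159]
```

View pics/top0.png

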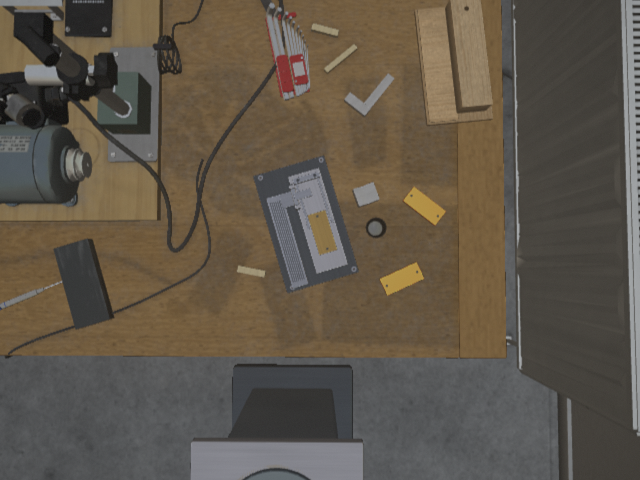

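View pics/side0.png

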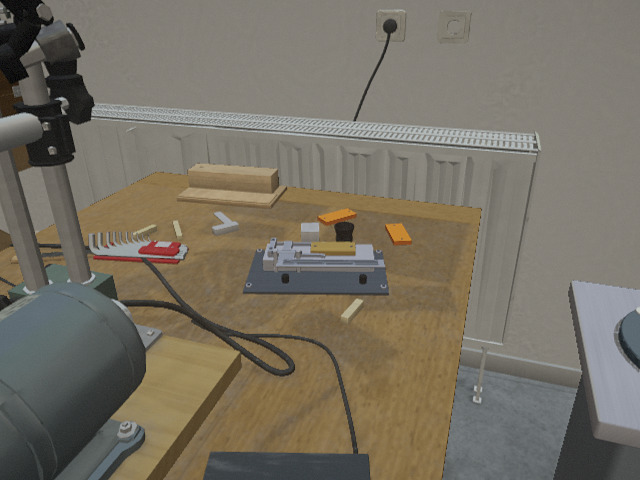

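View pics/wrist0.png

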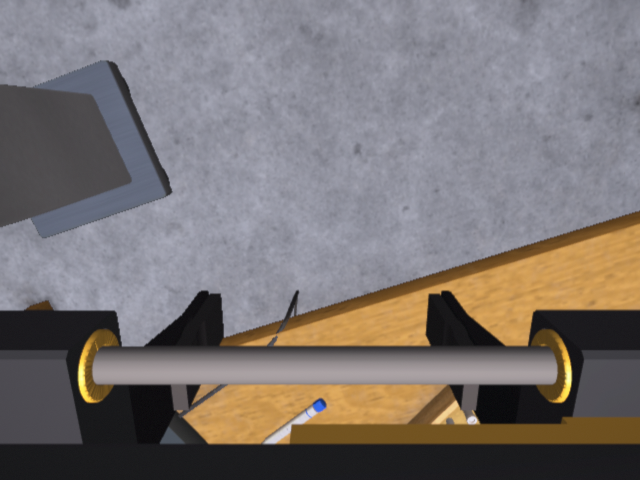

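The top view shows the fixture with its foot corners near (255,177), (323,156), (357,271) and (289,292). The plate is near (320,233), and the long bar is on the left. The side view confirms this. I'll zoom in next.

```bash
cat > h.py <<'E'
import numpy as np,cv2
def P(c):
    R=cv2.Rodrigues(np.array(c["rvec"]))[0]; return R,np.array(c["tvec"]).ravel(),np.array(c["mtx"])
def back(c,uv,z):
    R,t,K=P(c); uv=np.atleast_2d(uv).astype(float)
    d=np.c_[uv,np.ones(len(uv))]@np.linalg.inv(K).T@R; o=-R.T@t
    return o+d*((z-o[2])/d[:,2])[:,None]
def proj(c,X):
    return cv2.projectPoints(np.atleast_2d(X).astype(float),np.array(c["rvec"]),np.array(c["tvec"]),np.array(c["mtx"]),None)[0][:,0]
E
python3 - <<'E'
from rig import bot
import cv2,numpy as np,pickle
c=bot.capture("top"); pickle.dump(c,open("top.pkl","wb")); s=bot.capture("side"); pickle.dump(s,open("side.pkl","wb"))
cv2.imwrite("pics/topz.png",cv2.resize(c["img"][145:300,235:435],None,fx=4,fy=3.87*1.0336,interpolation=cv2.INTER_CUBIC)[:600])
cv2.imwrite("pics/sidez.png",cv2.resize(s["img"][205:325,235:415],None,fx=4,fy=4,interpolation=cv2.INTER_CUBIC))
E
```

```text
(no output)
```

View pics/topz.png

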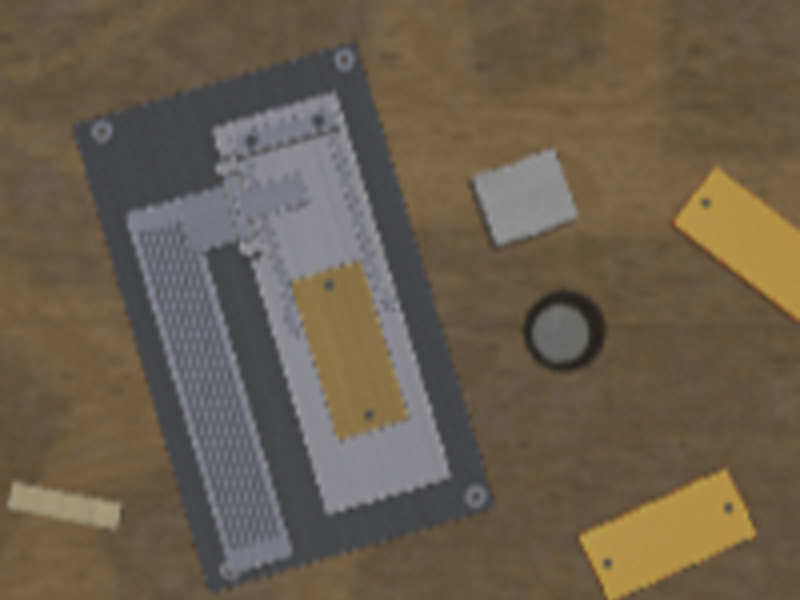

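View pics/sidez.png

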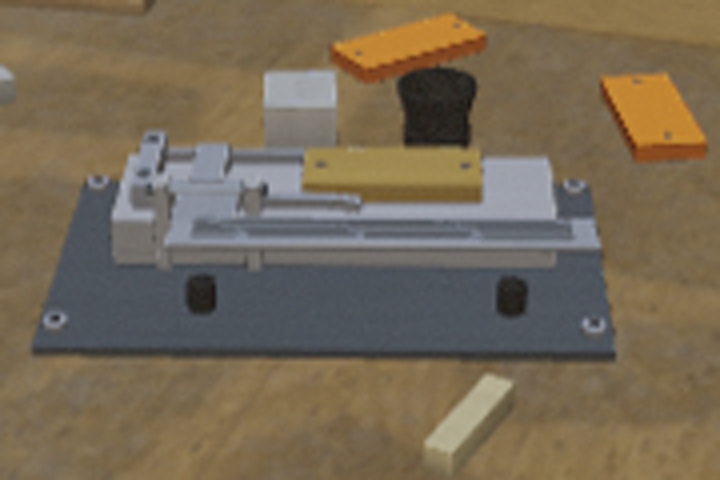

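```bash
cat > fit.py <<'E'
import numpy as np,pickle,cv2
from scipy.optimize import least_squares
from h import *
T=pickle.load(open("top.pkl","rb"));S=pickle.load(open("side.pkl","rb"))
zt=lambda p:(np.array(p)+.5)/4-.5+[235,145]; zs=lambda p:(np.array(p)+.5)/4-.5+[235,205]
top=[((80,95,6),(75,123)),((80,-45,6),(356,42)),((-150,-45,6),(495,503)),((-150,95,6),(212,590)),((-130,-28,28),(450,477)),((-130,32,28),(328,514))]
sid=[((80,95,6),(36,347)),((80,-45,6),(84,176)),((-150,-45,6),(592,182)),((-150,95,6),(615,353)),((-130,-28,28),(549,158)),((-130,32,28),(556,220))]
pt=[((38,17,38),(292,279)),((38,-17,38),(362,262)),((-38,-17,38),(407,418)),((-38,17,38),(341,440))]
ps=[((38,17,38),(304,181)),((38,-17,38),(306,150)),((-38,-17,38),(479,149)),((-38,17,38),(481,186))]
def tf(p,X):
    c,s=np.cos(p[2]),np.sin(p[2]); X=np.array(X)/1000.
    return np.c_[p[0]+c*X[:,0]-s*X[:,1],p[1]+s*X[:,0]+c*X[:,1],X[:,2]]
def f(p):
    r=[]
    for cam,L,z in((T,top,zt),(S,sid,zs)):
        r.append(proj(cam,tf(p,[a for a,_ in L]))-z([b for _,b in L]))
    for cam,L,z in((T,pt,zt),(S,ps,zs)):
        X=np.array([a for a,_ in L],float);c,s=np.cos(p[5]),np.sin(p[5])
        X[:,:2]=X[:,:2]@np.array([[c,s],[-s,c]])+np.array(p[3:5])*1000
        r.append(proj(cam,tf(p,X))-z([b for _,b in L]))
    return np.concatenate(r)
X0=back(T,[zt((290,300))],.03)[0]
q=least_squares(lambda p:f(p).ravel(),[X0[0],X0[1],.25,-.05,0,0],loss='soft_l1')
if __name__=="__main__":
    print(q.x,np.degrees(q.x[[2,5]]));print(f(q.x).round(2))
E
python3 fit.py
```

```text
[ 0.59365677 -0.06375355  0.29415596 -0.06133396  0.0008024   0.00194701] [16.8538951   0.11155537]
[[-0.25 -0.06]
 [ 0.58 -0.79]
 [ 1.02  0.92]
 [-0.17  0.61]
 [ 1.09 -0.25]
 [ 0.17 -0.14]
 [-1.83 -0.08]
 [-0.19  1.41]
 [-0.41  1.05]
 [ 0.33  0.12]
 [ 0.17  0.36]
 [ 0.38  1.32]
 [-0.07  0.26]
 [ 0.29 -0.82]
 [ 1.07  0.12]
 [-0.36 -0.01]
 [-0.73  1.15]
 [-0.17 -0.21]
 [ 0.45  0.37]
 [ 0.47  0.27]]
```

```bash
cat > plan.py <<'E'
import sys,numpy as np
from scipy.spatial.transform import Rotation as Ro
from rig import bot
F=np.array([0.59366,-0.06375]);YAW=0.29416
c,s=np.cos(YAW),np.sin(YAW); RF=np.array([[c,-s,0],[s,c,0],[0,0,1]])
RT=np.c_[[0,0,-1],RF[:,1],RF[:,0]]   # tool x down, y = fixture y, z = fixture x
def report(tgt=None):
    st=bot.read_state(); p=st["position"];R=st["tcp_rot"]
    fp=RF.T@(p-np.r_[F,0])
    print("t",st["time_s"],"fix mm",(fp*1000).round(1),"force fix",(RF.T@st["force"]).round(1),"open",round(st["opening"],3),"rot err",np.degrees(Ro.from_matrix(R.T@RT).as_rotvec()).round(2))
    if tgt is not None:
        w=np.r_[F,0]+RF@(np.array(tgt)/1000)
        print("world tgt",w.round(3),"shift",(R.T@(w-p)*1000).round(1),"turn",np.degrees(Ro.from_matrix(R.T@RT).as_rotvec()).round(2))
    return st
if __name__=="__main__":
    report([float(a) for a in sys.argv[1:4]] if len(sys.argv)>3 else None)
E
python3 plan.py -115 32 150
python3 - <<'E'
import pickle
from h import *
from rig import bot
T=pickle.load(open("top.pkl","rb"))
w=bot.capture("wrist");R,t,K=P(w);st=bot.read_state()
print("cam in tool mm",(st["tcp_rot"].T@(-R.T@t-st["position"])*1000).round(1), (st["tcp_rot"].T@R.T[:,2]).round(2))
E
```

```text
t 0.25 fix mm [-188.4  742.7  222.1] force fix [ 0.7  0.6 -0.7] open 0.999 rot err [-3.535e+01 -3.000e-02  5.000e-02]
world tgt [ 0.474 -0.066  0.15 ] shift [  72.5 -537.1  471. ] turn [-3.535e+01 -3.000e-02  5.000e-02]
cam in tool mm [-1.616e+02 -1.000e-01 -7.940e+01] [0.96 0.   0.29]
```

Emit:
{"op": "play_rows", "data": {"motion": [[[0,-33,29],[-2,0,0],1],[[0,-67,59],[-4,0,0],1],[[0,-100,88],[-7,0,0],0.9],[[0,-134,118],[-9,0,0],0.8],[[0,-168,147],[-11,0,0],0.7],[[0,-201,177],[-13,0,0],0.64],[[0,-235,206],[-15,0,0],0.64],[[0,-269,236],[-17,0,0],0.64]]}}

```text
time_s: 1.1
position: [0.3372, 0.2612, 0.2228]
tcp_rot: [[0.001, 0.024, 1.0], [0.0, 1.0, -0.024], [-1.0, 0.0, 0.001]]
force: [1.6, 0.3, 0.9]
opening: 0.652
```

```bash
python3 plan.py -115 32 150
```

```text
t 1.1 fix mm [-151.3  385.4  222.8] force fix [ 1.6 -0.1  0.9] open 0.652 rot err [-1.824e+01  5.000e-02 -1.000e-02]
world tgt [ 0.474 -0.066  0.15 ] shift [  72.8 -324.3  145. ] turn [-1.824e+01  5.000e-02 -1.000e-02]
```

Emit:
{"op": "play_rows", "data": {"motion": [[[6,-40,18],[-3,0,0],0.64],[[15,-80,36],[-6,0,0],0.64],[[25,-120,54],[-9,0,0],0.64],[[35,-160,72],[-12,0,0],0.64],[[45,-200,90],[-15,0,0],0.64],[[55,-240,108],[-18,0,0],0.64],[[65,-282,126],[-18.2,0,0],0.64],[[70,-320,143],[-18.2,0,0],0.64]]}}

```text
time_s: 1.9
position: [0.4717, -0.063, 0.1519]
tcp_rot: [[-0.0, -0.287, 0.958], [0.0, 0.958, 0.287], [-1.0, 0.0, -0.0]]
force: [0.5, 1.1, -0.1]
opening: 0.639
```

Run:
```python
from plan import *; import cv2,pickle
from h import *
d={n:bot.capture(n) for n in("top","side","wrist")}
pickle.dump(d,open("d1.pkl","wb"))
for n in d: cv2.imwrite(f"pics/{n}1.png",d[n]["img"])
cv2.imwrite("pics/side1z.png",cv2.resize(d["side"]["img"][165:315,225:425],None,fx=4,fy=4,interpolation=cv2.INTER_CUBIC))
st=report([-115,32,60])
```

```text
t 2.05 fix mm [-115.7   35.3  152.3] force fix [-0.3 -0.  -0.7] open 0.639 rot err [-0.4   0.06  0.04]
world tgt [ 0.474 -0.066  0.06 ] shift [92.3 -3.3  0.6] turn [-0.4   0.06  0.04]
```

View pics/side1z.png

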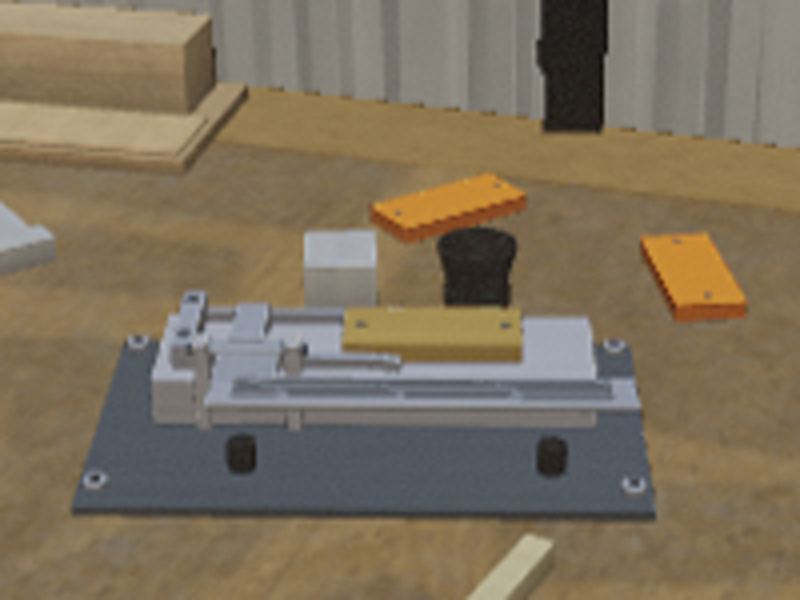

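View pics/wrist1.png

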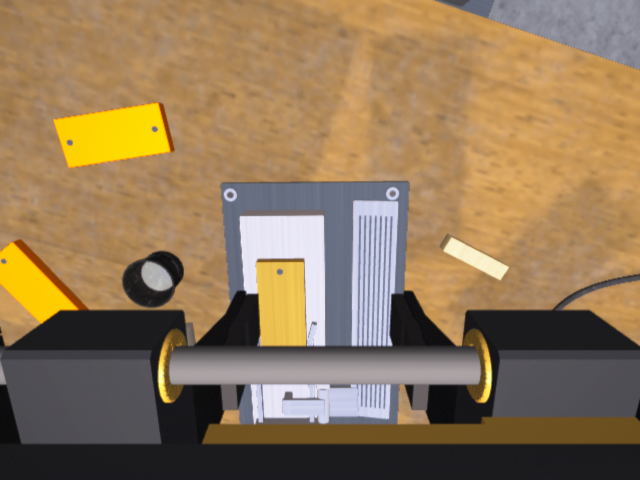

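The wrist view shows the rear foot corners at (222,182) and (409,182), the rear bed corners at (241,214) and (324,214), and the rear plate corners at (257,260) and (304,259). I'll check these against the fit.

Run:
```python
import pickle
from plan import *
from h import *
d=pickle.load(open("d1.pkl","rb"));w=d["wrist"]
for n,uv,z in(("foot",[(222,182),(409,182)],.006),("bed",[(241,214),(324,214)],.028),("plate",[(257,260),(304,259)],.038),("bar rear",[(353,201),(397,201)],.043)):
    print(n,((back(w,uv,z)-np.r_[F,0])@RF*1000).round(1).tolist())
cv2.imwrite("pics/top1z.png",cv2.resize(d["top"]["img"][145:345,215:415],None,fx=3,fy=3,interpolation=cv2.INTER_CUBIC))
# side: tips visible at z
R,t,K=P(d["side"])
```

```text
foot [[-150.3, -43.1, 6.0], [-149.2, 94.4, 6.0]]
bed [[-131.0, -26.1, 28.0], [-130.5, 31.9, 28.0]]
plate [[-100.4, -15.1, 38.0], [-100.9, 17.7, 38.0]]
bar rear [[-142.4, 51.0, 43.0], [-142.2, 79.8, 43.0]]
```

View pics/side1.png

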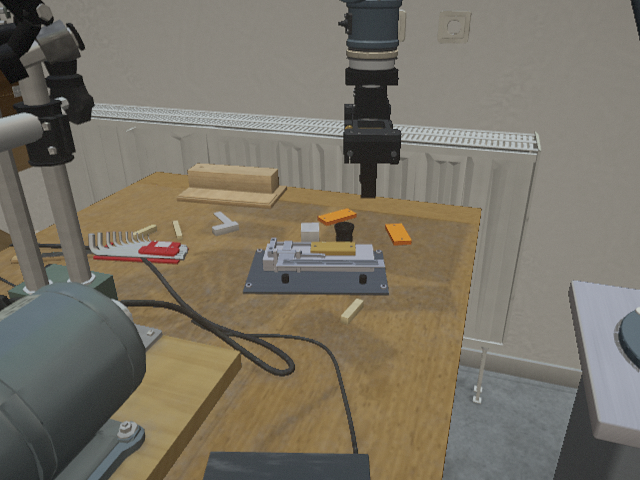

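Run:
```python
import pickle
from plan import *
from h import *
d=pickle.load(open("d1.pkl","rb"));S=d["side"]
im=S["img"][130:210,330:420]; cv2.imwrite("pics/tip.png",cv2.resize(im,None,fx=7,fy=7,interpolation=cv2.INTER_CUBIC))
for y in(0,65):
  for z in(140,150,152,160,170): print(y,z,proj(S,np.r_[F,0]+RF@(np.array([-115,35+(y-32),z])/1000)).round(1))
```

```text
0 140 [[366.2 191. ]]
0 150 [[366.3 185.2]]
0 152 [[366.4 184. ]]
0 160 [[366.5 179.2]]
0 170 [[366.7 173.3]]
65 140 [[368.1 206.6]]
65 150 [[368.3 200.4]]
65 152 [[368.3 199.1]]
65 160 [[368.5 194.1]]
65 170 [[368.7 187.7]]
```

View pics/tip.png

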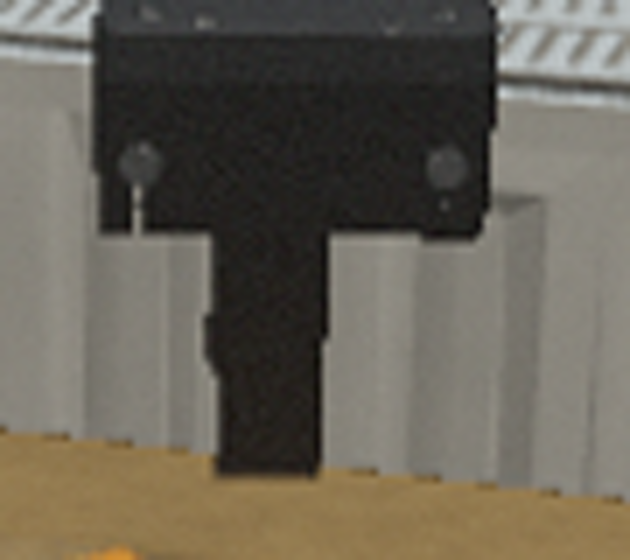

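Emit:
{"op": "play_rows", "data": {"motion": [[[20,-3,-1.5],[-0.4,0,0],0.64],[[45,-3,-1.5],[-0.4,0,0],0.64],[[70,-3,-1.5],[-0.4,0,0],0.64],[[90,-3,-1.5],[-0.4,0,0],0.64],[[98,-3,-1.5],[-0.4,0,0],0.64],[[98,-3,-1.5],[-0.4,0,0],0.64]]}}

```text
time_s: 2.65
position: [0.4697, -0.063, 0.054]
tcp_rot: [[-0.003, -0.295, 0.955], [0.001, 0.955, 0.295], [-1.0, 0.002, -0.002]]
force: [-0.1, 0.6, 0.4]
opening: 0.638
```

Run:
```python
from plan import *; import cv2,pickle
from h import *
d={n:bot.capture(n) for n in("side","wrist")}
st=report([-117,32,34])
pickle.dump(d,open("d2.pkl","wb"))
cv2.imwrite("pics/side2z.png",cv2.resize(d["side"]["img"][205:305,255:405],None,fx=5,fy=5,interpolation=cv2.INTER_CUBIC))
cv2.imwrite("pics/wrist2.png",d["wrist"]["img"])
```

```text
t 2.75 fix mm [-117.4   35.6   55.2] force fix [ 0.3 -1.   0.3] open 0.639 rot err [0.3  0.03 0.02]
world tgt [ 0.472 -0.067  0.034] shift [21.2 -3.6  0.4] turn [0.3  0.03 0.02]
```

View pics/side2z.png

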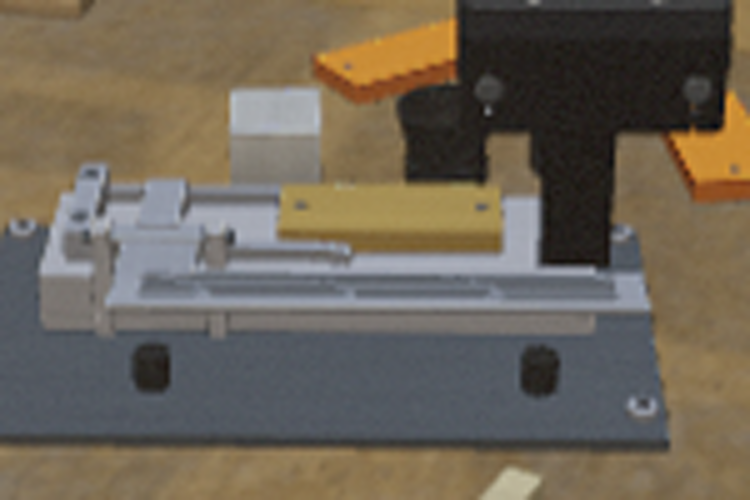

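View pics/wrist2.png

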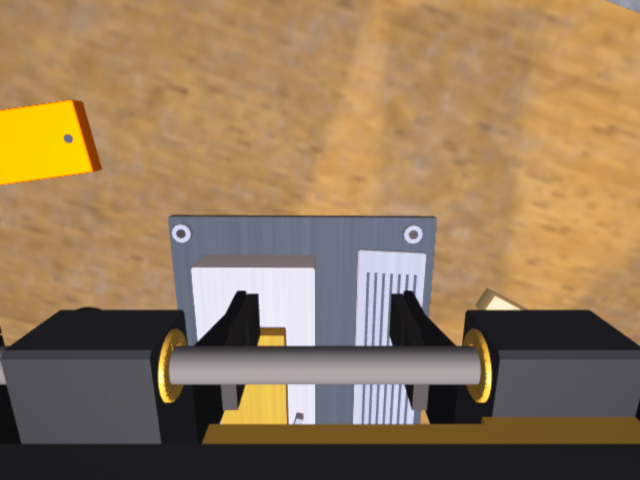

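Emit:
{"op": "play_rows", "data": {"motion": [[[4,-3.5,0.5],[0.3,0,0],0.64],[[8,-3.5,0.5],[0.3,0,0],0.64],[[12,-3.5,0.5],[0.3,0,0],0.64],[[15,-3.5,0.5],[0.3,0,0],0.64],[[17,-3.5,0.5],[0.3,0,0],0.64],[[17,-3.5,0.5],[0.3,0,0],0.64],[[17,-3.5,0.5],[0.3,0,0],0.64]]}}

```text
time_s: 3.45
position: [0.4728, -0.0678, 0.0378]
tcp_rot: [[0.001, -0.289, 0.957], [-0.001, 0.957, 0.289], [-1.0, -0.001, 0.001]]
force: [1.5, -2.2, 3.8]
opening: 0.637
```

Run:
```python
from plan import *; import cv2,pickle
d=bot.capture("side")
st=report([-117,32,34])
cv2.imwrite("pics/side3z.png",cv2.resize(d["img"][205:305,255:405],None,fx=5,fy=5,interpolation=cv2.INTER_CUBIC))
```

```text
t 3.5 fix mm [-116.8   31.2   37.8] force fix [ 0.7 -1.4  4.3] open 0.64 rot err [-0.05  0.06  0.06]
world tgt [ 0.472 -0.067  0.034] shift [ 3.8  0.8 -0.2] turn [-0.05  0.06  0.06]
```

View pics/side3z.png

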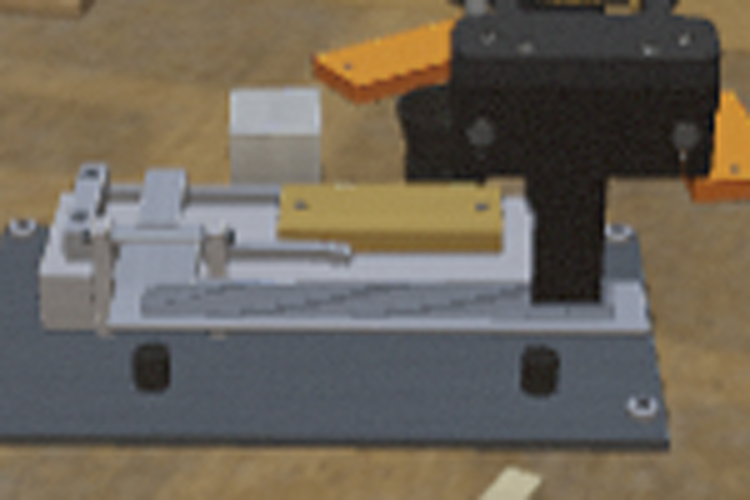

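Emit:
{"op": "play_rows", "data": {"motion": [[[1.5,0.5,0],[0,0,0],0.64],[[3,0.5,0],[0,0,0],0.64],[[4,0.5,0],[0,0,0],0.64],[[4,0.5,0],[0,0,0],0.64],[[4,0.5,0],[0,0,0],0.64]]}}

```text
time_s: 4.0
position: [0.473, -0.0679, 0.0341]
tcp_rot: [[0.002, -0.29, 0.957], [-0.002, 0.957, 0.29], [-1.0, -0.002, 0.002]]
force: [0.3, -4.5, 8.6]
opening: 0.64
```

Run:
```python
from plan import *; import cv2,pickle
d=bot.capture("side")
st=report([-47,32,34])
cv2.imwrite("pics/side4z.png",cv2.resize(d["img"][205:305,255:405],None,fx=5,fy=5,interpolation=cv2.INTER_CUBIC))
```

```text
t 4.05 fix mm [-116.7   31.1   34.1] force fix [-1.  -3.6  7.9] open 0.642 rot err [-0.01  0.09  0.12]
world tgt [ 0.539 -0.047  0.034] shift [ 0.2  0.9 69.7] turn [-0.01  0.09  0.12]
```

View pics/side4z.png

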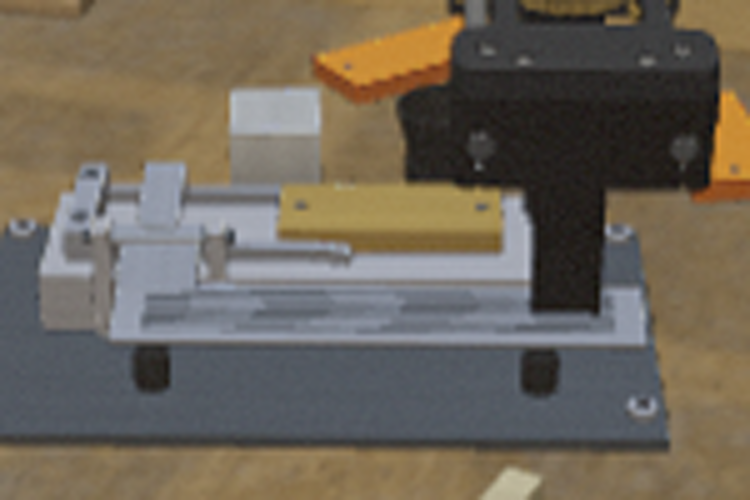

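Emit:
{"op": "play_rows", "data": {"motion": [[[0,0.5,3],[0,0,0],0.64],[[0,0.5,7],[0,0,0],0.64],[[0,0.5,11],[0,0,0],0.64],[[0,0.5,15],[0,0,0],0.64],[[0,0.5,20],[0,0,0],0.64],[[0,0.5,25],[0,0,0],0.64],[[0,0.5,30],[0,0,0],0.64],[[0,0.5,35],[0,0,0],0.64]]}}

```text
time_s: 4.85
position: [0.5008, -0.0549, 0.0331]
tcp_rot: [[-0.01, -0.29, 0.957], [0.003, 0.957, 0.29], [-1.0, 0.005, -0.009]]
force: [-5.5, -1.3, 7.8]
opening: 0.638
```

```bash
cat > look.py <<'E'
from plan import *; import cv2,sys
d=bot.capture("side");t=bot.capture("top")
st=report([-47,32,34])
a=cv2.resize(d["img"][205:305,255:405],None,fx=5,fy=5,interpolation=cv2.INTER_CUBIC)
cv2.imwrite(f"pics/side{sys.argv[1]}z.png",a)
cv2.imwrite(f"pics/top{sys.argv[1]}z.png",cv2.resize(t["img"][145:295,235:385],None,fx=4,fy=4,interpolation=cv2.INTER_CUBIC))
E
python3 look.py 5
```

```text
t 4.95 fix mm [-85.3  35.1  33.1] force fix [-4.3  1.8  5.6] open 0.641 rot err [ 0.01 -0.39 -0.27]
world tgt [ 0.539 -0.047  0.034] shift [-1.1 -3.1 38.2] turn [ 0.01 -0.39 -0.27]
```

View pics/side5z.png

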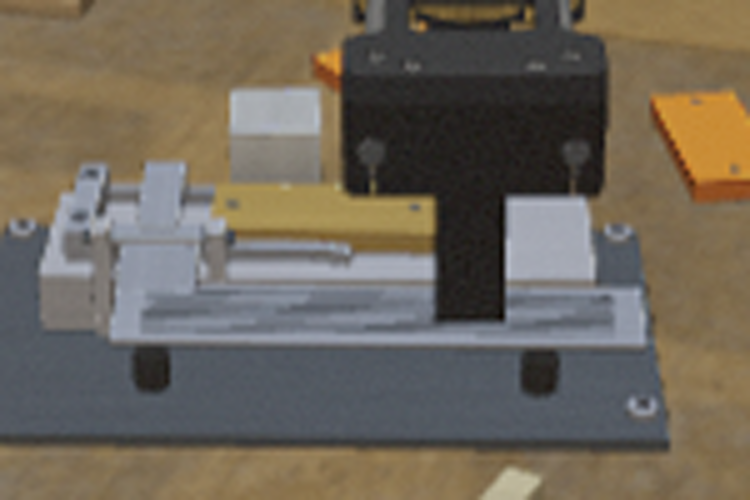

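Emit:
{"op": "play_rows", "data": {"motion": [[[0,-1,4],[0,0,0],0.64],[[0,-2,8],[0,0,0],0.64],[[0,-2,12],[0,0,0],0.64],[[0,-2,16],[0,0,0],0.64],[[0,-2,20],[0,0,0],0.64],[[0,-2,24],[0,0,0],0.64],[[0,-2,28],[0,0,0],0.64],[[0,-2,31],[0,0,0],0.64]]}}

```text
time_s: 5.75
position: [0.531, -0.048, 0.033]
tcp_rot: [[-0.01, -0.29, 0.957], [0.002, 0.957, 0.29], [-1.0, 0.005, -0.009]]
force: [-5.8, -1.2, 6.8]
opening: 0.639
```

```bash
python3 look.py 6
```

```text
t 5.85 fix mm [-54.8  33.1  33. ] force fix [-3.5  1.   6.1] open 0.637 rot err [ 0.02 -0.45 -0.28]
world tgt [ 0.539 -0.047  0.034] shift [-1.  -1.1  7.8] turn [ 0.02 -0.45 -0.28]
```

View pics/side6z.png

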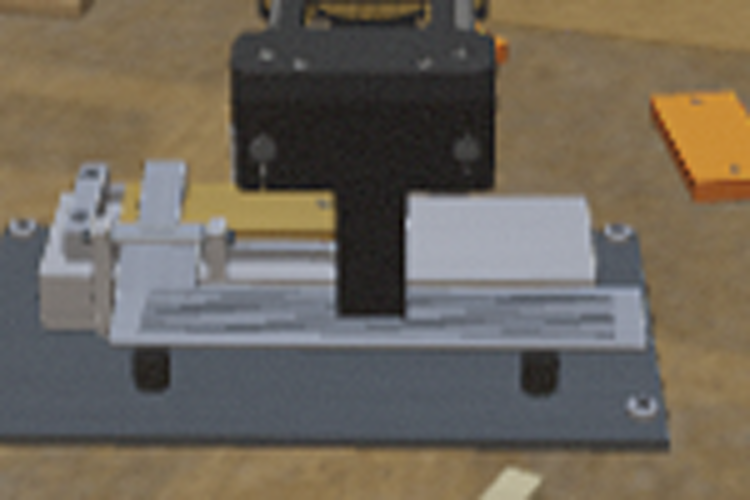

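View pics/top6z.png

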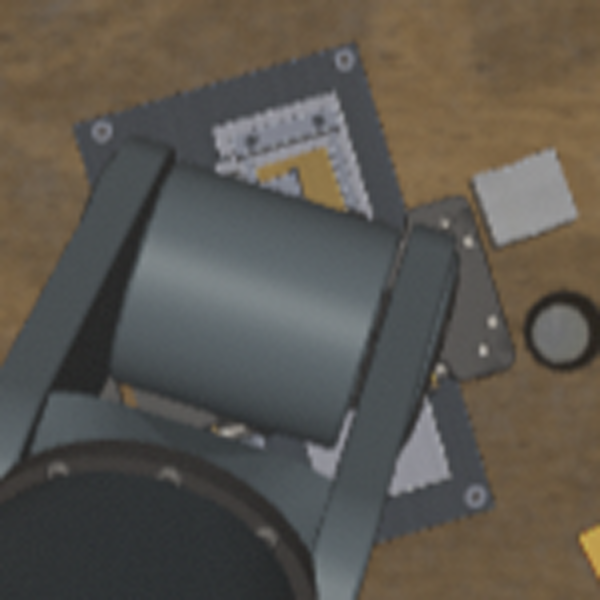

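Emit:
{"op": "play_rows", "data": {"motion": [[[0,0,2],[0,0,0],0.64],[[0,0,4],[0,0,0],0.64],[[0,0,6],[0,0,0],0.64],[[0,0,7],[0,0,0],0.64],[[0,0,8],[0,0,0],0.64],[[0,0,9],[0,0,0],0.64],[[0,0,10],[0,0,0],0.64],[[0,0,10],[0,0,0],0.64]]}}

```text
time_s: 6.65
position: [0.5379, -0.0457, 0.0329]
tcp_rot: [[-0.016, -0.29, 0.957], [0.002, 0.957, 0.29], [-1.0, 0.007, -0.014]]
force: [-10.0, -4.6, 10.7]
opening: 0.636
```

```bash
python3 look.py 7
```

```text
t 6.75 fix mm [-48.2  33.5  32.9] force fix [-11.1  -1.9  10.4] open 0.64 rot err [ 0.02 -0.82 -0.38]
world tgt [ 0.539 -0.047  0.034] shift [-1.1 -1.5  1.2] turn [ 0.02 -0.82 -0.38]
```

View pics/top7z.png

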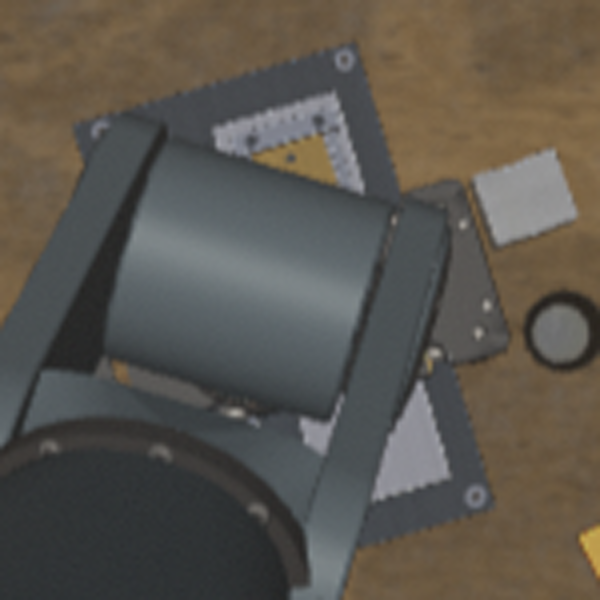

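View pics/side7z.png

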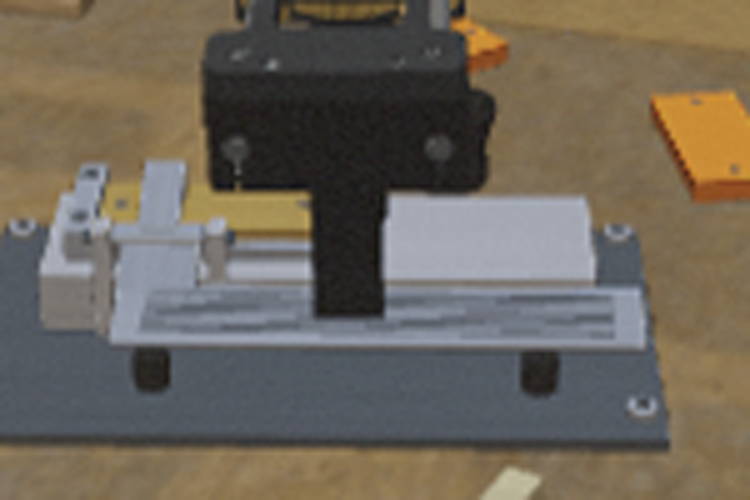

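Emit:
{"op": "play_rows", "data": {"motion": [[[0,0,1],[0,0,0],0.64],[[0,0,2],[0,0,0],0.64],[[0,0,3],[0,0,0],0.64],[[0,0,4],[0,0,0],0.64],[[0,0,4],[0,0,0],0.64],[[0,0,4],[0,0,0],0.64]]}}

```text
time_s: 7.35
position: [0.5382, -0.0449, 0.0329]
tcp_rot: [[-0.023, -0.29, 0.957], [0.002, 0.957, 0.29], [-1.0, 0.009, -0.021]]
force: [-15.8, -9.1, 14.3]
opening: 0.643
```

```bash
python3 look.py 8
```

```text
t 7.45 fix mm [-47.6  34.1  32.9] force fix [-17.6  -3.8  15.2] open 0.639 rot err [-0.   -1.21 -0.51]
world tgt [ 0.539 -0.047  0.034] shift [-1.2 -2.1  0.6] turn [-0.   -1.21 -0.51]
```

View pics/top8z.png

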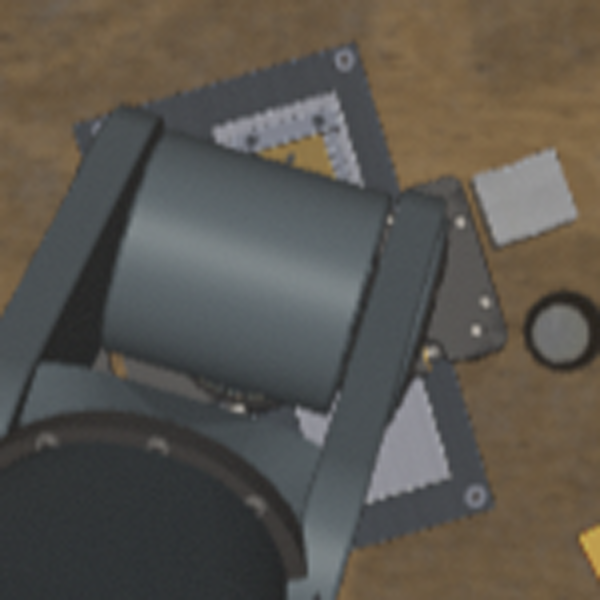

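View pics/side8z.png

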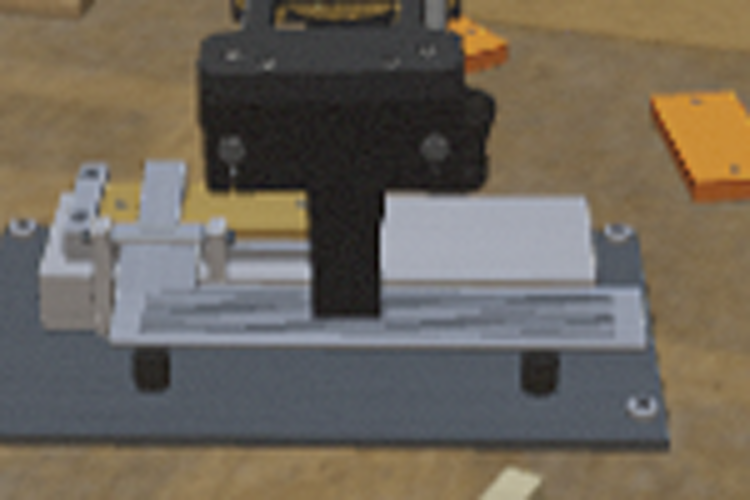

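Run:
```python
import pickle
from plan import *
from h import *
T=pickle.load(open("top.pkl","rb"));S=pickle.load(open("side.pkl","rb"))
L=lambda X:np.r_[F,0]+np.array(X)/1000@RF.T
X=[(38,17,38),(38,-17,38),(38-11,0,38)]
print("top zoom",((proj(T,L(X))-[235,145]+.5)*4-.5).round(0).tolist())
h0=back(T,[(329.5/4-.5+235,285.5/4-.5+145)],.038); hf=(h0-np.r_[F,0])@RF*1000; print("hole0 fix",hf.round(1))
h1=back(T,[(290.5/4-.5+235,157.5/4-.5+145)],.038); print("hole now",((h1-np.r_[F,0])@RF*1000).round(1))
s0=(back(S,[((121.5)/5-.5+255,(204.5)/5-.5+205)],.038)-np.r_[F,0])@RF*1000; print("side hole now",s0.round(1))
s00=(back(S,[((303)/5-.5+255,(206)/5-.5+205)],.038)-np.r_[F,0])@RF*1000; print("side hole0",s00.round(1))
```

```text
top zoom [[255.0, 151.0], [327.0, 130.0], [298.0, 164.0]]
hole0 fix [[-30.4   2.2  38. ]]
hole now [[31.   2.6 38. ]]
side hole now [[31.1 -1.8 38. ]]
side hole0 [[-31.2  -1.8  38. ]]
```

Emit:
{"op": "play_rows", "data": {"motion": [[[0,0,-3],[0,0,0],0.64],[[0,0,-6],[0,0,0],0.64],[[0,0,-9],[0,0,0],0.64],[[0,0,-12],[0,0,0],0.64],[[0,0,-15],[0,0,0],0.64],[[0,0,-15],[0,0,0],0.64]]}}

```text
time_s: 8.05
position: [0.5354, -0.0488, 0.034]
tcp_rot: [[0.002, -0.288, 0.958], [0.001, 0.958, 0.288], [-1.0, 0.0, 0.002]]
force: [0.5, 3.0, 6.1]
opening: 0.638
```

```bash
python3 look.py 9
```

```text
t 8.15 fix mm [-51.4  31.2  34. ] force fix [2.4 2.3 5.5] open 0.641 rot err [-0.11  0.11 -0.02]
world tgt [ 0.539 -0.047  0.034] shift [0.  0.8 4.4] turn [-0.11  0.11 -0.02]
```

View pics/side9z.png

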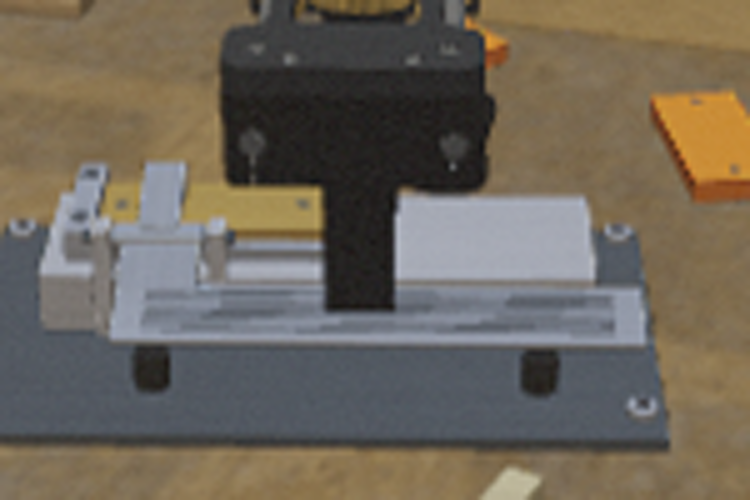

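Emit:
{"op": "play_rows", "data": {"motion": [[[0,0,-2],[0,0,0],0.64],[[0,0,-4],[0,0,0],0.64],[[-2,0,-4],[0,0,0],0.64],[[-4,0,-4],[0,0,0],0.64],[[-6,0,-4],[0,0,0],0.64],[[-9,0,-4],[0,0,0],0.64],[[-13,0,-4],[0,0,0],0.64],[[-18,0,-4],[0,0,0],0.64]]}}

```text
time_s: 8.95
position: [0.53, -0.0506, 0.0513]
tcp_rot: [[-0.002, -0.289, 0.957], [0.0, 0.957, 0.289], [-1.0, 0.001, -0.002]]
force: [0.2, 0.3, 0.3]
opening: 0.642
```

Emit:
{"op": "play_rows", "data": {"motion": [[[-20,0,0],[0,0,0],0.64],[[-50,0,0],[0,0,0],0.64],[[-80,0,-20],[0,0,0],0.64],[[-110,0,-60],[0,0,0],0.64],[[-140,10,-100],[0,0,0],0.64],[[-150,40,-120],[0,0,0],0.64],[[-150,80,-120],[0,0,0],0.64],[[-150,120,-120],[0,0,0],0.64]]}}

```text
time_s: 9.75
position: [0.3803, 0.0298, 0.2023]
tcp_rot: [[0.001, -0.286, 0.958], [-0.0, 0.958, 0.286], [-1.0, -0.001, 0.001]]
force: [1.3, 1.3, -0.4]
opening: 0.641
```

Emit:
{"op": "play_rows", "data": {"motion": [[[0,40,0],[0,0,0],0.64],[[0,80,0],[0,0,0],0.64],[[0,120,0],[0,0,0],0.64],[[0,150,0],[0,0,0],0.64],[[0,150,0],[0,0,0],0.64],[[0,150,0],[0,0,0],0.64]]}}

```text
time_s: 10.35
position: [0.3376, 0.1732, 0.2017]
tcp_rot: [[0.0, -0.291, 0.957], [-0.001, 0.957, 0.291], [-1.0, -0.001, -0.0]]
force: [-0.3, 0.6, -0.1]
opening: 0.639
```

```bash
python3 look.py 10
```

```text
t 10.45 fix mm [-175.9  300.   201.6] force fix [0.6 0.5 0.3] open 0.638 rot err [-0.09  0.01  0.03]
world tgt [ 0.539 -0.047  0.034] shift [ 167.8 -267.7  129.3] turn [-0.09  0.01  0.03]
```

View pics/top10z.png

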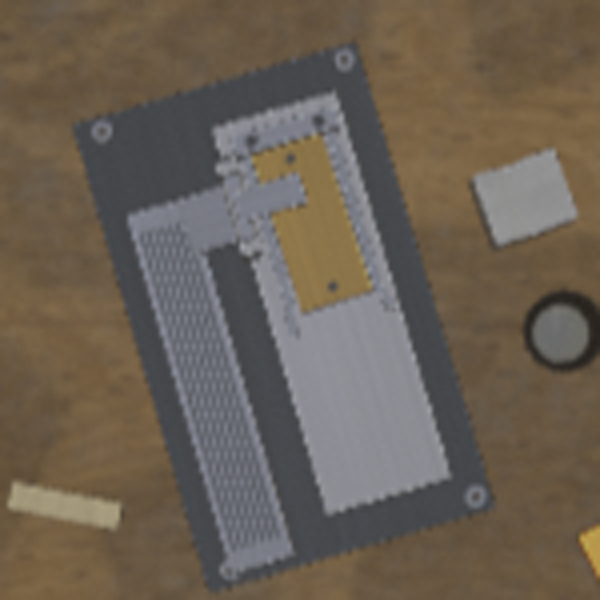

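View pics/side10z.png

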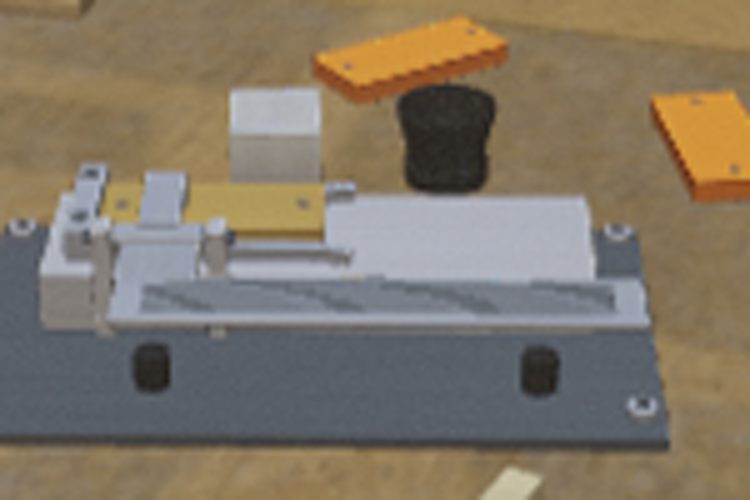

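Run:
```python
from plan import *
from h import *
t=bot.capture("top")
u0,v0=285,165
cv2.imwrite("pics/fin_top.png",cv2.resize(t["img"][v0:v0+60,u0:u0+50],None,fx=10,fy=10,interpolation=cv2.INTER_LINEAR))
L=lambda X:np.r_[F,0]+np.array(X)/1000@RF.T
z=lambda X:((proj(t,L(X))-[u0,v0]+.5)*10-.5).round(0).tolist()
print(z([(38,17,38),(38,-17,38),(-38,-17,38),(-38,17,38),(38,17,41),(38,-17,41),(36,17,38),(36,-17,38)]))
s=bot.capture("side"); cv2.imwrite("pics/fin_side.png",cv2.resize(s["img"][232:262,262:326],None,fx=12,fy=12,interpolation=cv2.INTER_LINEAR))
```

```text
[[139.0, 179.0], [317.0, 126.0], [436.0, 523.0], [257.0, 576.0], [139.0, 177.0], [317.0, 124.0], [142.0, 189.0], [321.0, 137.0]]
```

View pics/fin_top.png

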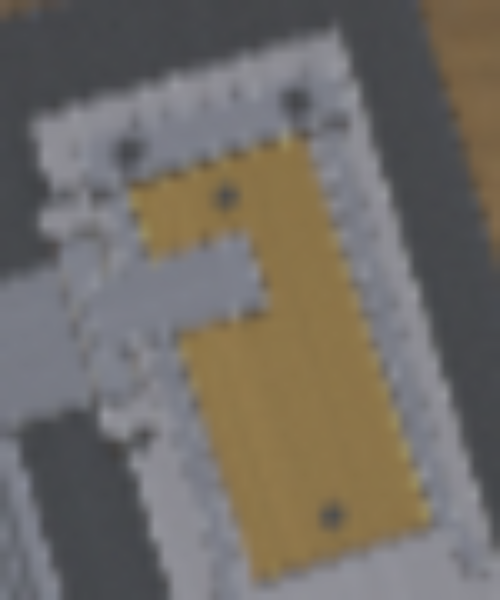

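View pics/fin_side.png

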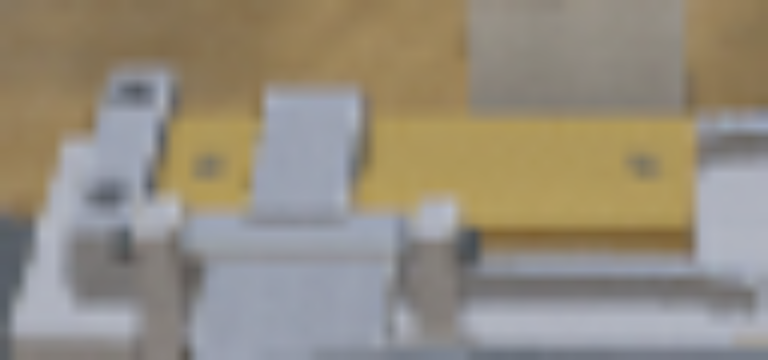

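```bash
python3 -c "
from rig import bot
print(bot.hand_in())"
```

```text
the job is handed in; nothing more can be done
None
```

The brass plate is loaded against the end stop and clamped by the nose. The job was handed in at about 10.5 s.

**What I did:** I pressed the clip's bar with one fingertip and pushed the plate about 62 mm along the bed with the other. At the stop the push force rose to about 18 N while the tool moved only about 0.6 mm more. I backed off the plate with the bar still held down, then let the bar up and moved the arm clear.

**Last checks:**
- **Plate:** the top and side views show it square between the rails. There is no visible gap at the stop, and the nose rests on top of it.
- **Force:** the tool reads about zero.
- **Bystanders:** the V-block, loupe and short brass bar look unmoved.
- **Small disagreement:** the plate's front edge measured 1–2 mm short of the fitted home position in the top view, and the rear edge about 1 mm or less. The calibration is good to about 2 mm, so I judged the plate home on the push force and the lack of a gap.
- **Not measured:** I did not read the clip angle directly. I judged it from the fingertip height and the pictures.

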